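# Flip the board in the circuit-board holder

## Task

The prototype board in the circuit-board holder has its component side up; flip it over in the holder so that the copper solder side faces up and the board lies level again, ready for soldering. Do it with light fingertip pushes: never pinch the board or press on its components, and do not lift, tip or shove the holder. Leave everything else on the bench where it is.

Things in the scene. Friction and masses are not known exactly. Their poses are not given: they have to be found in the camera images.
- holder: Board holder, loose on the bench, 1.5 kg. Two grey cross feet (124 mm along its x, 30 mm along y, 20 mm high) 200 mm apart along y, joined by two steel rods 8 to 18 mm above the bench; on each foot an upright 26 x 10 mm, 118 mm high. Origin on the bench under its centre; z up; y runs along the board's turning axis, x points roughly away from the robot.
- board (a joint): Turn of the board about the holder's y axis. 0 = level, component side up; grows as the edge on the holder's -x side (the robot's side) goes down. Level with the copper side up is +pi or -pi: it turns either way without a stop there. The pivots are stiff and the board balanced: it stays at any angle it is left; about 1.5 N at 40 mm from the axis turns it.
- board_mid (a point): Centre of the 100 x 160 x 2 mm green board, on the turning axis 105 mm above the bench. Axes turn with the board: z out of the component side (other face: copper strips), y along the axis and the 160 mm edges, x across. The long edges are free, 50 mm from the axis. Black jaws (44 mm along x, 10 mm thick) hold the short ends at y = 73 to 88 mm; knobs out to y = 122 mm.
- parts: The components on the board's component side, not to be pressed on; origin and axes as board_mid. All lie within 20 mm of the axis, so margins 30 mm wide along the long edges are bare on both faces. In the middle (y within 20 mm) a chip 8 mm high; towards the ends two capacitors, terminals and a heat sink up to 25 mm high.
- battery: 9 V block battery, blue and silver, standing, 17 x 26 x 48 mm, origin under its centre; stands before the holder (its -x side).
- screwdriver: Screwdriver about 160 mm long and 25 mm thick, lying before the holder, roughly along the holder's y. Origin at its middle, on the bench.
- reel: Reel of solder, 62 mm across and 40 mm high, on its flat side beyond the holder. Origin under its centre.
- breadboard: White plug-in breadboard with small modules, 55 x 83 x 14 mm, lying beyond the holder. Origin under its centre.
- car: Two-wheeled robot car, 170 mm long, 164 mm over its red-rimmed wheels, 104 mm high, standing to the robot's left. Origin on the bench under its centre.
- meter: Grey handheld multimeter leaning on its fold-out stand, 88 mm wide, 175 mm high, to the robot's right. Origin on the bench under it.
- cup: Paper cup with an orange and black pattern, 80 mm across, 95 mm high, to the robot's left. Origin under its centre.

How it is judged:
At the end, for the whole second after the job is handed in: The board rests with its copper side up, level to within 0.15 rad (about 8.5 degrees), not turning; the holder stands flat on the bench within 30 mm of where it was (angle between board_mid's own z axis and vertical above 2.99 rad and velocity of joint board between -0.05 and 0.05 rad/s and angle between holder's own z axis and vertical below 0.03 rad and distance of holder from where it was at the start of the episode below 0.03 m and linear speed of holder below 0.02 m/s); the robot touches nothing.
It fails at once if the board is pinched, or pushed with more than 15 N (contact force between the fingers and board above 15 N).
It fails at once if the board is pushed with the arm or the gripper's body instead of the fingers (more than 5 N) (contact force between the arm and board above 5 N).
It fails at once if the components are pressed on (more than 2 N) (contact force between any of the fingers, the arm and parts above 2 N).
It fails at once if the holder is tipped, lifted, or shoved more than 30 mm (angle between holder's own z axis and vertical above 0.12 rad or height (world z) of holder above 0.012 m or distance of holder from where it was at the start of the episode above 0.03 m).
It fails at once if something else on the bench is moved more than 20 mm (distance of any of battery, screwdriver, reel, breadboard, car, meter, cup from where it was at the start of the episode above 0.02 m).
It also fails if it takes over 48 s, if anything falls off the work surface, if the arm or the gripper's body presses on something with over 40 N, if the wrist force passes 120 N, or if a joint passes its speed limit or range.

## Robot

A 7-joint arm with a two-finger parallel gripper is mounted at the origin on the work surface. World frame = base frame: x ahead of the robot, y to its left, z up, the work surface at z = 0. Lengths are in m, angles in rad, forces in N, time in s.
With the tool pointing down it reaches from about 0.425 to 0.925 m from the base axis. Payload 6.8 kg.
Tool frame: the origin (TCP) lies on the mounting face of the last link; the fingertips stand 173 mm ahead of it and the grasp point (between the pads) lies 155 mm ahead of it; z points along the fingers, y is the line along which they close (so a half turn about z gives the same grasp; the last joint's range is limited). The gripper opens to 85 mm and grips with 20 to 120 N. Pads are 22 mm wide; open, the fingers measure 114 mm over their backs; the gripper's body (76 mm by 85 mm) begins 54 mm behind the grasp point. The pads swing forward as they close: fully open they stand 13 mm farther back than shut.
Start: joints at [-1.38, 0.477, 0.022, 1.555, -0.011, 1.109, -0.083], TCP at [0.199, 0.645, 0.405] pointing down, gripper open.
Joint ranges: [-2.96, 2.96], [-0.34, 2.1], [-1.41, 1.46], [0.24, 2.44], [-1.37, 4.51], [0.17, 1.92], [-2.96, 2.96]. Speed limits (rad/s): [2.39, 2.39, 3.14, 3.14, 3.14, 3.14, 3.14].

## Interface

Orientations are given as a rotation vector (axis times angle).
In Python, from bench import r gives the robot as it stands.
- The arm moves only by the tool carry_out, never from a script. Its argument "moves" is a list of rows, each a list of 5 numbers: the shift along the tool's x, y, z in m, then the turn about the tool's z in rad, then the finger opening in m, from 0 to 0.0854. In form: [[dx, dy, dz, roll, claw], ...]. A call has exactly 8 rows; each row is the pose to reach, as a shift and turn from the pose commanded when the call began, along the tool's axes at that moment; what a row does not reach only later rows make up. A row lasts 1/10 s, in which the tool goes at most 50 mm and 8.59 degrees, less where a joint would pass 70% of its speed; a pose out of reach is approached as far as the arm can. A call with a gripper value outside its range is refused whole. The fingers move at their own pace and stop on an object; "force" is the grip in N (left out, the last holds). Time passes only in rows, so rows that repeat a pose let the fingers close, or fill a call up. It gives the time, the measured TCP pose, the force, the opening and the grip force at its end, in the units of the state.
- r.get_obs(): the state, without advancing time (a new reading comes with each control period).
- r.grab_frame(name): name is "side" or "top"; returns the picture (384x512x3 uint8, red, green, blue); there is no depth.
- r.calibration(name): a dict with "fx", "fy", "cx", "cy" (pixels), "rvec" (rotation vector, rad) and "tvec" (3), from world to camera coordinates, as OpenCV has them. Camera axes: x right, y down, z forward; pixel columns grow to the right and rows downward; lengths in m; the calibration is good to about 2 mm. A picture is of the moment at which its call begins. calibration takes no time and is no camera call.
- r.hand_in(): hands the job in; it is judged then, once.
The state is a dict: "clock": time; "joints": joint angles; "qvel": joint speeds; "tau": joint torques, N m; "tcp_pos": TCP position; "orientation": TCP orientation; "contact_force": force on the tool from outside, world axes, zero at the start; "moment": the same for the moment, N m; "grip_width": finger opening in m; "gripper_force": force on a finger pad.
Only numpy, scipy, OpenCV 4.12 (cv2) and the standard library are available. Lean on these libraries where they do the work, as an engineer would, in place of code of your own. Each camera call takes 0.05 s, during which the arm holds its last target. There are 200 camera calls.

## Working session

There is one attempt and no reset: what is moved stays moved. The work goes in short steps, Python scripts to look and compute and a tool call to move; the robot and the scene stay as the last step left them, time stands still between calls to the robot, and variables do not carry over. Pictures are saved under pics/ and viewed, at most 10 in all, crops included, and the job is handed in when it is done.

Besides the shell and the picture viewer there is one more tool, called after "Request:" in YAML: its name, and indented under it one key for each argument. carry_out: Moves the arm, as the interface text tells. Its arguments: {"type":"object","properties":{"moves":{"type":"array","items":{"type":"array","items":{"type":"number"}}},"force":{"type":"number"}},"required":["moves"]}

```bash
mkdir -p pics
python3 - <<'E'
from bench import r
import cv2,numpy as np
for n in("side","top"):
    cv2.imwrite(f"pics/{n}0.png",r.grab_frame(n)[:,:,::-1]); c=r.calibration(n); print(n,c)
    R=cv2.Rodrigues(np.array(c["rvec"],float))[0]; print(-R.T@np.array(c["tvec"],float).ravel())
o=r.get_obs();print(o)
E
```

```text
side {'fx': 407.60526789147013, 'fy': 407.60526789147013, 'cx': 260.0859771755684, 'cy': 191.59291469855856, 'rvec': array([ 2.15801124, -0.66235063,  0.28788583]), 'tvec': array([-0.42303847,  0.27222899,  0.93425108])}
[ 0.05859113 -0.71294929  0.78368721]
top {'fx': 387.66172851766015, 'fy': 387.66172851766015, 'cx': 254.50748725954438, 'cy': 197.9884205426387, 'rvec': array([ 2.16987995, -2.03173213,  0.21924509]), 'tvec': array([-0.01762769,  0.53020517,  1.31794588])}
[ 0.2335344  -0.00617549  1.40136831]
{'clock': 0.1, 'joints': array([-1.38010059,  0.47775454,  0.02239062,  1.55630249, -0.01152189,
        1.10932498, -0.08308111]), 'qvel': array([ 0.00054911, -0.0013695 ,  0.00080394, -0.00174124,  0.00197432,
       -0.0013854 ,  0.00199665]), 'tau': array([ 4.70417377e-03, -5.97763181e+01,  1.61366232e+00, -2.81954974e+01,
        1.27592884e-02,  5.00627721e-03, -2.98900761e-05]), 'tcp_pos': array([0.19864251, 0.64486812, 0.40381991]), 'orientation': array([-4.67604760e-01, -3.10647147e+00,  2.60109767e-03]), 'contact_force': array([-0.65182679,  0.77215387,  0.02700466]), 'moment': array([-0.04960656, -0.01721012,  0.00442789]), 'gripper_force': 0.0, 'grip_width': 0.08535989942563413}
```

View pics/side0.png

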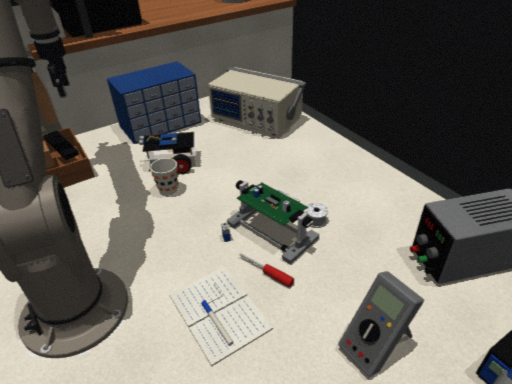

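View pics/top0.png

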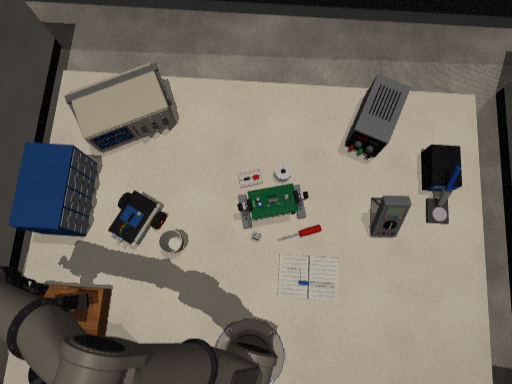

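The side view shows the holder with the green component side up at about (272,204), the battery at (226,232) and the screwdriver at (268,270). In the top view the board is at about (274,202), the reel at (283,172), the breadboard at (250,178), the battery at (256,237) and the screwdriver at (300,233). Next I measure the board's corners.

```bash
cat > h.py <<'E'
import cv2,numpy as np
from bench import r
from scipy.spatial.transform import Rotation as Ro
def cast(n,uv,z):
    c=r.calibration(n);R=cv2.Rodrigues(np.array(c["rvec"],float))[0];C=-R.T@np.array(c["tvec"],float).ravel()
    uv=np.atleast_2d(uv).astype(float)
    d=np.c_[(uv[:,0]-c["cx"])/c["fx"],(uv[:,1]-c["cy"])/c["fy"],np.ones(len(uv))]@R
    return C+d*((z-C[2])/d[:,2])[:,None]
def green(im):
    h=cv2.cvtColor(im,cv2.COLOR_RGB2HSV); m=cv2.inRange(h,(45,90,30),(85,255,255))
    m=cv2.morphologyEx(m,cv2.MORPH_CLOSE,np.ones((9,9),np.uint8))
    return m
E
python3 - <<'E'
from h import *
for n in("side","top"):
    im=cv2.imread(f"pics/{n}0.png")[:,:,::-1].copy();m=green(im)
    cs,_=cv2.findContours(m,0,1);c=max(cs,key=cv2.contourArea);c=c[:,0]
    P=cast(n,c,.106)[:,:2]
    q=cv2.minAreaRect((P*1000).astype(np.float32));print(n,q,cv2.boundingRect(c))
    cx,cy,w,h=(*np.mean(c,0),0,0)
    y0,x0=int(cy),int(cx);cv2.drawContours(im,[c[:,None]],-1,(255,0,0),1)
    cv2.imwrite(f"pics/{n}c.png",cv2.resize(im[y0-50:y0+65,x0-65:x0+65,::-1],None,fx=4,fy=4,interpolation=2))
a=cv2.imread("pics/sidec.png");b=cv2.imread("pics/topc.png");cv2.imwrite("pics/c.png",cv2.resize(np.hstack([a,b]),(800,354)))
o=r.get_obs();print(Ro.from_rotvec(o["orientation"]).as_matrix())
E
```

```text
side ((513.9864501953125, -43.598976135253906), (95.19686126708984, 162.6802978515625), 13.84397029876709) (238, 183, 69, 42)
top ((513.1071166992188, -46.78204345703125), (98.04653930664062, 159.60975646972656), 14.03410816192627) (248, 184, 51, 35)
[[-9.55687890e-01  2.94381589e-01 -3.69008466e-04]
 [ 2.94381794e-01  9.55686527e-01 -1.61908510e-03]
 [-1.23972424e-04 -1.65596939e-03 -9.99998621e-01]]
```

View pics/c.png

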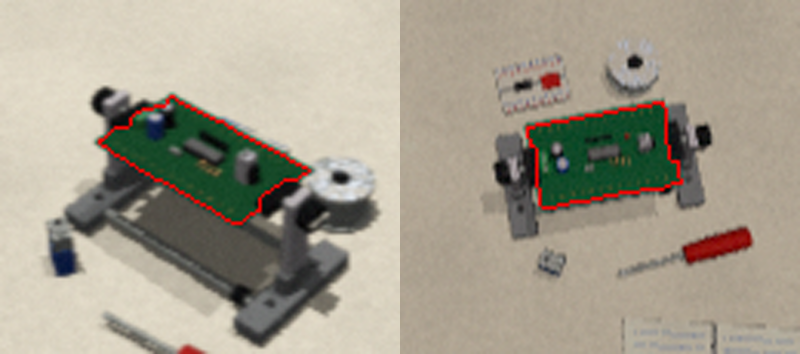

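Both views agree: the board centre is at (0.513,-0.046) and the holder yaw is about +14°. Now I approach with closed fingers and turn the tool so its y lies along the board axis.

Request:
carry_out:
  moves:
    - [-0.04,-0.026,0,-0.1,0]
    - [-0.08,-0.052,0,-0.2,0]
    - [-0.12,-0.078,0,-0.3,0]
    - [-0.16,-0.104,0,-0.4,0]
    - [-0.2,-0.13,0,-0.5,0]
    - [-0.24,-0.156,0,-0.543,0]
    - [-0.27,-0.178,0,-0.543,0]
    - [-0.3,-0.2,0,-0.543,0]

```text
clock: 0.9
tcp_pos: [0.4275, 0.3637, 0.4044]
orientation: [0.381, -3.118, 0.001]
contact_force: [-0.5, -0.1, -0.4]
grip_width: -0.0002
gripper_force: 0.0
```

```bash
cat >> h.py <<'E'
HX=np.array([np.cos(np.radians(14)),np.sin(np.radians(14)),0]);HY=np.array([-HX[1],HX[0],0])
C0=np.array([.5135,-.046,.105])
def st(goals=()):
    o=r.get_obs();R=Ro.from_rotvec(o["orientation"]).as_matrix();p=np.array(o["tcp_pos"])
    tip=p+.173*R[:,2]-C0
    print("t",o["clock"],"tip in holder mm",np.round(1000*np.array([tip@HX,tip@HY,tip[2]]),1),"F",np.round(o["contact_force"],1),"grip",o["grip_width"])
    print("yaw err of tool y",np.arctan2(R[:,1]@HX,R[:,1]@HY))
    for g in goals:
        g=np.array(g)/1000; w=C0+g[0]*HX+g[1]*HY+[0,0,g[2]]; print(g,"shift",np.round(R.T@(w-(p+.173*R[:,2])),4))
E
python3 -c "
from h import *
st([(-45,0,60),(-45,0,25)])"
```

```text
t 0.9 tip in holder mm [ 15.6 418.3 126.4] F [-0.5 -0.1 -0.4] grip -0.00018699195467695708
yaw err of tool y 0.0011233401743546638
[-0.045  0.     0.06 ] shift [ 0.0601 -0.4183  0.0666]
[-0.045  0.     0.025] shift [ 0.0601 -0.4183  0.1016]
```

Request:
carry_out:
  moves:
    - [0.008,-0.045,0,0,0]
    - [0.016,-0.09,0,0,0]
    - [0.024,-0.135,0,0,0]
    - [0.032,-0.18,0,0,0]
    - [0.04,-0.225,0,0,0]
    - [0.048,-0.27,0,0,0]
    - [0.056,-0.315,0,0,0]
    - [0.06,-0.36,0,0,0]

```text
clock: 1.7
tcp_pos: [0.4546, -0.0001, 0.4046]
orientation: [0.383, -3.118, -0.0]
contact_force: [1.5, 0.9, 0.7]
grip_width: -0.0001
gripper_force: 0.0
```

Request:
carry_out:
  moves:
    - [0,-0.03,0,0,0]
    - [0,-0.05,0.0,0,0]
    - [0,-0.058,0.01,0,0]
    - [0,-0.058,0.03,0,0]
    - [0,-0.058,0.055,0,0]
    - [0,-0.058,0.08,0,0]
    - [0,-0.058,0.1,0,0]
    - [0,-0.058,0.1,0,0]

```text
clock: 2.5
tcp_pos: [0.4679, -0.0534, 0.3017]
orientation: [0.384, -3.112, -0.001]
contact_force: [-0.1, -1.2, -0.1]
grip_width: -0.0003
gripper_force: 0.0
```

```bash
python3 -c "
from h import *
st([(-45,0,2),(-44,0,-30)])
a=[cv2.resize(r.grab_frame(n)[y:y+130,x:x+130,::-1],None,fx=3,fy=3,interpolation=2) for n,x,y in(('side',205,140),('top',210,140))]
cv2.imwrite('pics/a1.png',np.hstack(a))"
```

```text
t 2.5 tip in holder mm [-47.2   4.1  23.7] F [-0.1 -1.2 -0.1] grip -0.0003288685413292451
yaw err of tool y -0.0012335074277438935
[-0.045  0.     0.002] shift [-0.0023 -0.0041  0.0217]
[-0.044  0.    -0.03 ] shift [-0.0035 -0.0042  0.0537]
```

View pics/a1.png

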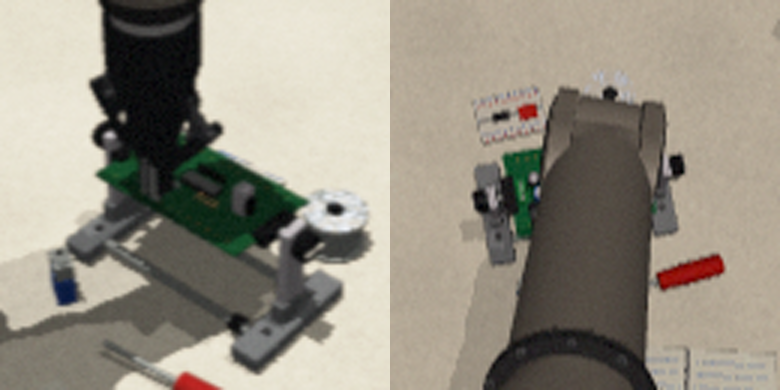

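The side crop (390 px per panel) shows the closed fingertips at about (150,190), just above the near margin and clear of the chip at (205,180). Now I push down slowly.

Request:
carry_out:
  moves:
    - [-0.002,-0.004,0.006,0,0]
    - [-0.002,-0.004,0.012,0,0]
    - [-0.002,-0.004,0.016,0,0]
    - [-0.002,-0.004,0.02,0,0]
    - [-0.002,-0.004,0.023,0,0]
    - [-0.002,-0.004,0.026,0,0]
    - [-0.002,-0.004,0.029,0,0]
    - [-0.002,-0.004,0.032,0,0]

```text
clock: 3.4
tcp_pos: [0.4724, -0.0578, 0.2726]
orientation: [-0.383, 3.118, 0.0]
contact_force: [0.3, 0.1, 1.2]
grip_width: -0.0003
gripper_force: 0.9
```

Request:
carry_out:
  moves:
    - [0,0,0.003,0,0]
    - [0,0,0.006,0,0]
    - [0,0,0.009,0,0]
    - [0,0,0.012,0,0]
    - [0,0,0.015,0,0]
    - [0,0,0.018,0,0]
    - [-0.001,0,0.021,0,0]
    - [-0.002,0,0.024,0,0]

```text
clock: 4.2
tcp_pos: [0.4742, -0.0574, 0.2484]
orientation: [0.382, -3.118, -0.0]
contact_force: [-0.6, -0.5, 1.6]
grip_width: -0.0
gripper_force: 0.7
```

```bash
python3 -c "
from h import *
st([(-40,0,-38)])
a=[cv2.resize(r.grab_frame(n)[y:y+130,x:x+130,::-1],None,fx=3,fy=3,interpolation=2) for n,x,y in(('side',205,140),('top',210,140))]
cv2.imwrite('pics/a2.png',np.hstack(a))"
```

```text
t 4.2 tip in holder mm [-41.   -1.5 -29.6] F [-0.6 -0.5  1.6] grip -3.6983267272245e-05
yaw err of tool y 0.00021896125615521192
[-0.04   0.    -0.038] shift [-0.001   0.0015  0.0084]
```

View pics/a2.png

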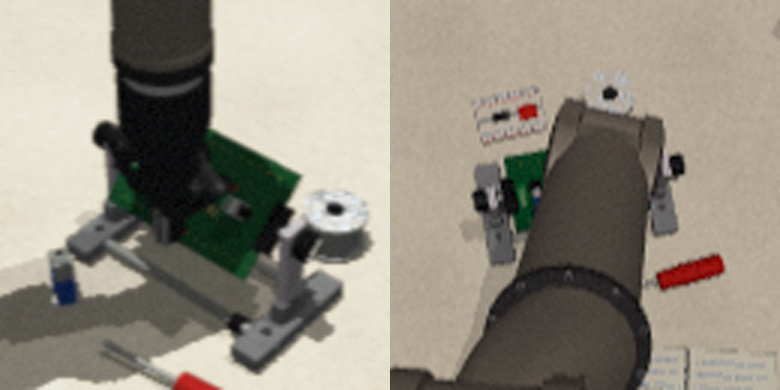

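The side crop shows the board tilted about 45°, its near edge down at about (170,240) under the fingertips, and the holder unmoved. I retreat toward the robot and up, then cross over to the far side.

Request:
carry_out:
  moves:
    - [0.006,0,-0.004,0,0]
    - [0.014,0,-0.015,0,0]
    - [0.016,0,-0.045,0,0]
    - [0.016,0,-0.085,0,0]
    - [0.016,0,-0.12,0,0]
    - [0.01,0,-0.13,0,0]
    - [-0.03,0,-0.13,0,0]
    - [-0.07,0,-0.13,0,0]

```text
clock: 5.1
tcp_pos: [0.5424, -0.0405, 0.3793]
orientation: [-0.381, 3.117, 0.001]
contact_force: [0.6, 0.4, 0.6]
grip_width: 0.0001
gripper_force: 0.0
```

Request:
carry_out:
  moves:
    - [-0.03,0,0,0,0]
    - [-0.046,0,0,0,0]
    - [-0.046,0,0,0,0]
    - [-0.046,0,0.02,0,0]
    - [-0.046,0,0.04,0,0]
    - [-0.046,0,0.06,0,0]
    - [-0.046,0,0.075,0,0]
    - [-0.046,0,0.075,0,0]

```text
clock: 5.9
tcp_pos: [0.5852, -0.0295, 0.3015]
orientation: [0.381, -3.113, -0.0]
contact_force: [-0.1, 0.3, -0.6]
grip_width: 0.0001
gripper_force: 0.0
```

```bash
python3 -c "
from h import *
st([(50,0,25)])
a=[cv2.resize(r.grab_frame(n)[y:y+130,x:x+130,::-1],None,fx=3,fy=3,interpolation=2) for n,x,y in(('side',205,140),('top',210,140))]
cv2.imwrite('pics/a3.png',np.hstack(a))"
```

```text
t 5.9 tip in holder mm [72.7 -1.2 23.5] F [-0.1  0.3 -0.6] grip 0.00010706789750219815
yaw err of tool y 0.0005417495419649495
[0.05  0.    0.025] shift [ 0.0227  0.0012 -0.0014]
```

View pics/a3.png

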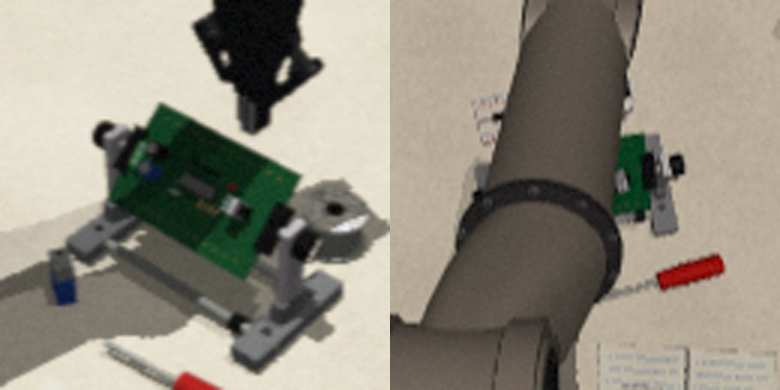

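The side crop shows the fingertip at (255,125), beyond the board's raised far edge (160,105)-(300,175). I pull that edge back toward the robot along its arc.

Request:
carry_out:
  moves:
    - [0.01,0.001,0.003,0,0]
    - [0.019,0.001,0.003,0,0]
    - [0.024,0.001,0.003,0,0]
    - [0.028,0.001,0.002,0,0]
    - [0.032,0.001,0.0,0,0]
    - [0.036,0.001,-0.002,0,0]
    - [0.04,0.001,-0.004,0,0]
    - [0.044,0.001,-0.006,0,0]

```text
clock: 6.8
tcp_pos: [0.5434, -0.0391, 0.3098]
orientation: [0.383, -3.118, -0.0]
contact_force: [1.2, -0.2, 1.2]
grip_width: 0.0003
gripper_force: 0.9
```

Request:
carry_out:
  moves:
    - [0.004,0,-0.002,0,0]
    - [0.008,0,-0.003,0,0]
    - [0.012,0,-0.004,0,0]
    - [0.016,0,-0.005,0,0]
    - [0.02,0,-0.005,0,0]
    - [0.024,0,-0.005,0,0]
    - [0.028,0,-0.004,0,0]
    - [0.032,0,-0.003,0,0]

```text
clock: 7.6
tcp_pos: [0.5126, -0.0467, 0.3127]
orientation: [-0.383, 3.118, 0.0]
contact_force: [1.7, 0.8, -1.0]
grip_width: 0.0001
gripper_force: 0.8
```

```bash
python3 -c "
from h import *
st([(-17,0,25),(-39,0,25),(-46,0,7),(-46,0,1)])
a=[cv2.resize(r.grab_frame(n)[y:y+130,x:x+130,::-1],None,fx=3,fy=3,interpolation=2) for n,x,y in(('side',205,140),('top',210,140))]
cv2.imwrite('pics/a4.png',np.hstack(a))"
```

```text
t 7.6 tip in holder mm [-1.  -0.5 34.7] F [ 1.7  0.8 -1. ] grip 0.00014945256099261633
yaw err of tool y 9.107801851719861e-05
[-0.017  0.     0.025] shift [0.016  0.0005 0.0097]
[-0.039  0.     0.025] shift [0.038  0.0005 0.0097]
[-0.046  0.     0.007] shift [0.045  0.0005 0.0277]
[-0.046  0.     0.001] shift [0.045  0.0005 0.0337]
```

View pics/a4.png

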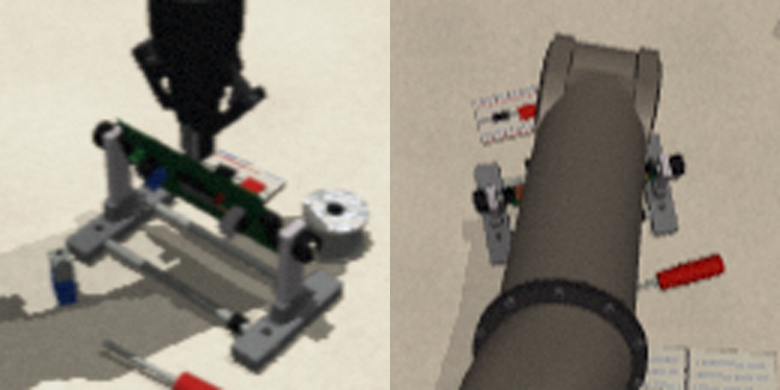

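The side crop shows the board just past vertical, copper facing away from the camera, with the finger behind it at about (205,150) and the holder in place. I continue over and down.

Request:
carry_out:
  moves:
    - [0.003,0,0.001,0,0]
    - [0.006,0,0.0025,0,0]
    - [0.009,0,0.004,0,0]
    - [0.012,0,0.006,0,0]
    - [0.015,0,0.008,0,0]
    - [0.018,0,0.0105,0,0]
    - [0.02,0,0.013,0,0]
    - [0.022,0,0.0155,0,0]

```text
clock: 8.5
tcp_pos: [0.4913, -0.0521, 0.297]
orientation: [-0.383, 3.118, -0.0]
contact_force: [1.9, 0.9, 0.6]
grip_width: 0.0001
gripper_force: 0.8
```

Request:
carry_out:
  moves:
    - [0.002,0,0.003,0,0]
    - [0.004,0,0.006,0,0]
    - [0.005,0,0.009,0,0]
    - [0.006,0,0.011,0,0]
    - [0.007,0,0.013,0,0]
    - [0.007,0,0.015,0,0]
    - [0.007,0,0.0165,0,0]
    - [0.007,0,0.0165,0,0]

```text
clock: 9.3
tcp_pos: [0.4843, -0.0538, 0.2803]
orientation: [0.382, -3.117, -0.0]
contact_force: [-0.1, -0.1, 0.3]
grip_width: 0.0003
gripper_force: 0.0
```

```bash
python3 -c "
from h import *
st([(-30,0,1)])
a=[cv2.resize(r.grab_frame(n)[y:y+130,x:x+130,::-1],None,fx=3,fy=3,interpolation=2) for n,x,y in(('side',205,140),('top',210,140))]
cv2.imwrite('pics/a5.png',np.hstack(a))"
```

```text
t 9.3 tip in holder mm [-30.4  -0.5   2.3] F [-0.1 -0.1  0.3] grip 0.0002651669839530732
yaw err of tool y 0.0002501524395502732
[-0.03   0.     0.001] shift [-0.0004  0.0005  0.0013]
```

View pics/a5.png

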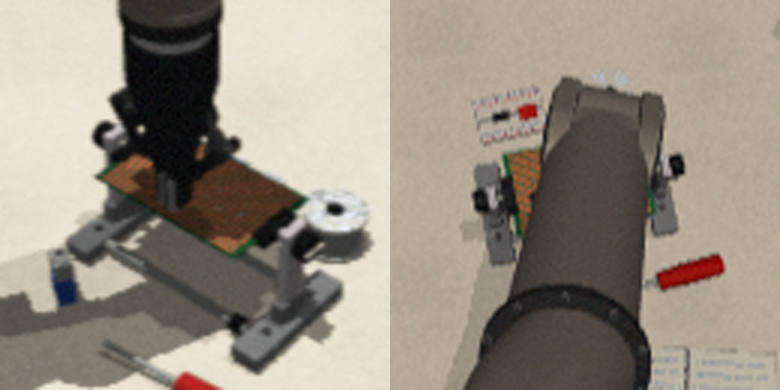

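The copper side is up and looks level in the side crop, outline (97,178)-(235,255)-(310,205). I retreat and check how level it is with a clear view.

Request:
carry_out:
  moves:
    - [0,0,-0.02,0,0]
    - [0,0,-0.06,0,0]
    - [0,0,-0.1,0,0]
    - [0,0,-0.14,0,0]
    - [0,0.04,-0.15,0,0]
    - [0,0.085,-0.15,0,0]
    - [0,0.13,-0.15,0,0]
    - [0,0.18,-0.15,0,0]

```text
clock: 10.2
tcp_pos: [0.4403, 0.1218, 0.431]
orientation: [-0.38, 3.118, 0.0]
contact_force: [0.8, 0.7, -0.2]
grip_width: 0.0002
gripper_force: 0.0
```

Request:
carry_out:
  moves:
    - [-0.01,0.04,0,0,0]
    - [-0.02,0.085,0,0,0]
    - [-0.03,0.13,0,0,0]
    - [-0.04,0.175,0,0,0]
    - [-0.04,0.22,0,0,0]
    - [-0.04,0.26,0,0,0]
    - [-0.04,0.28,0,0,0]
    - [-0.04,0.28,0,0,0]

```text
clock: 11.0
tcp_pos: [0.4102, 0.4057, 0.4301]
orientation: [0.391, -3.116, -0.001]
contact_force: [-0.3, -0.5, -0.7]
grip_width: -0.0
gripper_force: 0.0
```

Run:
```python
from h import *
st()
out=[]
for n,x,y in(('side',205,140),('top',210,140)):
    im=r.grab_frame(n).copy();h=cv2.cvtColor(im,cv2.COLOR_RGB2HSV)
    m=cv2.inRange(h,(45,90,30),(85,255,255))|cv2.inRange(h,(4,120,60),(20,255,220))
    m=cv2.morphologyEx(m,cv2.MORPH_CLOSE,np.ones((5,5),np.uint8));m[:y]=0;m[y+130:]=0;m[:,:x]=0;m[:,x+130:]=0
    c=max(cv2.findContours(m,0,1)[0],key=cv2.contourArea)[:,0]
    P=cast(n,c,.106)[:,:2]; print(n,cv2.minAreaRect((P*1000).astype(np.float32)))
    L=(P-C0[:2])@np.c_[HX[:2],HY[:2]]*1000; mid=abs(L[:,1])<50
    near=L[mid&(L[:,0]<0),0];far=L[mid&(L[:,0]>0),0];print("near/far edge x",near.mean(),far.mean())
    cv2.drawContours(im,[c[:,None]],-1,(255,0,255),1)
    out.append(cv2.resize(im[y:y+130,x:x+130,::-1],None,fx=3,fy=3,interpolation=2))
    # reference: same from the first picture
    i0=cv2.imread(f"pics/{n}0.png")[:,:,::-1].copy();c=max(cv2.findContours(green(i0),0,1)[0],key=cv2.contourArea)[:,0]
    L=(cast(n,c,.106)[:,:2]-C0[:2])@np.c_[HX[:2],HY[:2]]*1000; mid=abs(L[:,1])<50
    print("  start",L[mid&(L[:,0]<0),0].mean(),L[mid&(L[:,0]>0),0].mean())
cv2.imwrite('pics/a6.png',np.hstack(out))
```

```text
t 11.0 tip in holder mm [  8.8 463.4 152.1] F [-0.3 -0.5 -0.7] grip -1.4379613362027952e-05
yaw err of tool y -0.005607628123463401
side ((514.4392700195312, -44.46507263183594), (96.09905242919922, 161.13653564453125), 14.206216812133789)
near/far edge x -43.42947865618713 47.390738891938454
  start -44.112500687571945 45.99532860542093
top ((513.3922729492188, -46.641502380371094), (98.7053451538086, 160.1595458984375), 13.478095054626465)
near/far edge x -45.832293232695285 47.15563718740444
  start -46.53138532709758 46.55476084485797
```

View pics/a6.png

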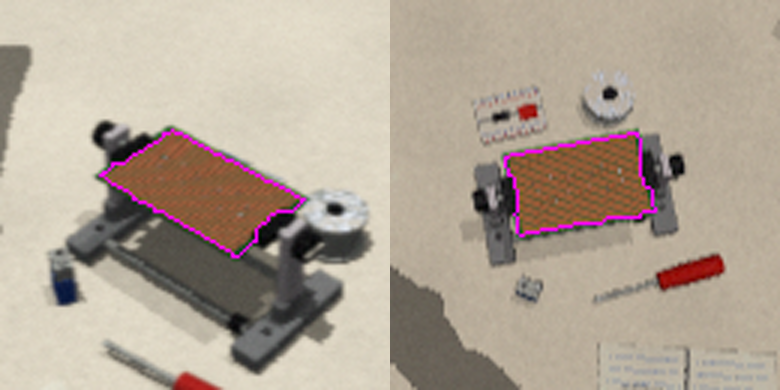

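The clear views show the copper side up, with both long edges within 1.5 mm of where they were when the board started level (tilt about 0.03 rad at most). The holder and the other items have not moved. I hand the job in.

```bash
python3 -c "
from bench import r
print(r.hand_in())"
```

```text
the job is handed in; nothing more can be done
None
```

The board is flipped copper side up and level to within about 0.03 rad by the camera check, the holder and other items show no visible movement, and the job is handed in (no verdict was returned).

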